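Flip open the tea caddy

ROBOT

A 6-joint arm with a two-finger parallel gripper is mounted at the origin on a cart in front of the work surface, level with it; the furniture and walls round the work are solid. World frame = base frame: x ahead of the robot, y to its left, z up, the work surface at z = 0. Lengths are in m, angles in rad, forces in N, time in s.
With the tool pointing down it reaches from about 0.375 to 0.975 m from the base axis. Payload 3.8 kg.
Tool frame: the origin (TCP) lies at the very end of the fingers, on their centre line; the grasp point (between the pads) lies robot.grasp_offset behind it (robot.grasp_offset is the distance from the TCP to the grasp point, in m); z points along the fingers, x is the direction in which the jaws open and shut, and the axes are right-handed (so a half turn about z gives the same grasp; the last joint's range is limited). The gripper opens to 88 mm and grips with 3 to 60 N. Pads are 18 mm wide; open, the fingers measure 123 mm over their backs; the gripper's body (75 mm by 187 mm) begins 45 mm behind the grasp point.
Start: joints at [-1.262, 0.264, 1.604, -0, 1.274, -0.037], TCP at [0.229, -0.635, 0.239] pointing down, gripper open.
Joint ranges: [-2.63, 2.63], [-0.94, 2.18], [0.31, 2.57], [-1.31, 4.45], [0, 2.66], [-2.55, 2.55]. Speed limits (rad/s): [2.57, 2.57, 3.14, 3.14, 3.14, 3.14].

INTERFACE

Orientations are given as a rotation vector (axis times angle).
In Python, from workcell import telemetry, grab_frame, robot gives the robot as it stands. The module is installed in compiled form; this text tells all that it offers.
- The arm moves only by the shell command python3 -m handwheel 'ROWS'. ROWS is JSON, a list of rows, each a list of 3 entries, a list of its own where there are three numbers: the gripper's target within -1 to 1 (shut at 1, half-way at 0, fully open at -1), then the shift along the tool's x, y, z in mm, then the turn, a rotation vector about the tool's x, y, z in rad. A call has 1 to 10 rows; each row is the pose to reach, as a shift and turn from the pose commanded when the call began, along the tool's axes at that moment; what a row does not reach only later rows make up. A row lasts 1/8 s, in which the tool goes at most 62.5 mm and 10.7 degrees, less where a joint would pass 70% of its speed; a pose out of reach is approached as far as the arm can. A call with a gripper value outside its range is refused whole. The fingers move at their own pace and stop on an object; the grip force is fixed at half the most. Time passes only in rows, so rows that repeat a pose let the fingers close. It gives the time, the measured TCP pose, the force and the opening at its end, in the units of the state.
- telemetry.read_state(): the state, without advancing time (a new reading comes with each control period).
- grab_frame(name): name is "side" or "top"; returns a dict with "frame" (384x512x3 uint8, red, green, blue), "fovy" (degrees; the focal length in pixels is half the picture's height over the tangent of half this angle, whatever the lens; pixels are square), "cx", "cy" (the principal point, pixels), "camera_from_world" (4x4, takes a point from world to camera coordinates). Camera axes: x right, y down, z forward; pixel columns grow to the right and rows downward; lengths in m; the calibration is good to about 2 mm. A picture is of the moment at which its call begins. There is no depth.
- robot.close_job(): hands the job in, once; it reports no verdict.
The state is a dict: "clock": time; "joint_positions": joint angles; "dq": joint speeds; "joint_torque": joint torques, N m; "tcp_pos": TCP position; "tcp_rot": TCP orientation; "wrist_force": force on the tool from outside, world axes, zero at the start; "torque": the same for the moment, N m; "opening": finger opening in m.
Only numpy, scipy, OpenCV 4.12 (cv2) and the standard library are available. Lean on these libraries where they do the work, as an engineer would, in place of code of your own. Each camera call takes 0.05 s, during which the arm holds its last target. There are 200 camera calls.

TASK

Nothing is to be grasped or picked up here; use the fingertips only. First push the green tin that stands in front of the tea caddy along the worktop to the left, as the robot sees it, until it is wholly past the caddy's left side, still standing. Then reach under the lip of the caddy's hinged wooden lid with a fingertip and swing the lid up and over past upright, without flinging it, so that it falls back on its stop and stays open by itself; leave everything else where it stands.

Things in the scene. Friction and masses are not known exactly. Their poses are not given: they have to be found in the camera images.
- caddy: Tea caddy: dark green box 110 mm deep (x) by 150 mm wide (y), rim 80 mm high, with a small blank label on the front and sachets inside; fixed to the worktop. Origin at the centre of its underside on the worktop; own -x is the front, which faces the robot, +y its left side as seen from the robot, +z up. Walls 6 mm.
- caddy_hinge (a point): Middle of the lid's hinge line, on the caddy's rear rim: 55 mm behind the caddy's centre, 80 mm above the worktop. The hinge line runs along the caddy's y axis.
- lip (a point): Middle of the lower front edge of the lid's lip, moving with the lid, 134 mm from the hinge line. Shut, the light wooden lid (8 mm thick, 154 mm wide) lies on the rim from 80 to 88 mm above the worktop, and its lip, 110 mm wide, overhangs the caddy's front wall by 24 mm with free space below, so a finger sloping forward and down can get under it.
- lid (a joint): Angle of the lid: 0 shut, 1.57 upright, 1.95 resting on its stop, fallen back behind upright. The lid weighs 140 g, its hinge is lightly damped; it falls shut if let go before upright and falls open, slowly, once past it.
- tin: Green and cream food tin with a bare metal top, a cylinder 57 mm in diameter and 72 mm high, about 180 g, standing loose on the worktop in front of the lip, 115 to 135 mm before the caddy's centre. Origin at the centre of its underside, z up.
- spice_jar: Spice jar with a green cap, 46 mm in diameter, 106 mm high, standing loose to the left of the caddy, about 0.18 m from its centre. Leave alone. Origin at the centre of its underside.
- mug: Striped mug, 86 mm in diameter, 120 mm with handle, 90 mm high, loose, far to the left. Leave alone. Origin under its centre.
- mill: Wooden pepper mill, 58 mm in diameter, 165 mm high, loose, far to the left. Leave alone. Origin under its centre.
- jar: Jar with a red cap, 64 mm in diameter, 97 mm high, loose, far to the left. Leave alone. Origin under its centre.
Things that resemble listed ones, but are neither listed nor needed, are in the scene too. Leave any orange look-alike of the tin alone.

How it is judged:
On the way, in this order (a step that is already met when the one before it is completed fails the run):
1. the tin stands at rest past the caddy's left side, the lid still shut (y of tin in the frame of caddy above 0.095 m and angle between tin's own z axis and vertical below 0.1 rad and linear speed of tin below 0.02 m/s and height (world z) of tin above -0.005 m and value of joint lid below 0.3 rad), for 0.2 s.
2. the lid has fallen back on its stop (value of joint lid above 1.85 rad), for 0.2 s.
At the end, for the whole second after the job is handed in: The lid rests open on its stop (over 1.85 rad) by itself; the tin stands upright (within 0.1 rad) and still on the worktop with its centre more than 95 mm to the left of the caddy's centre line; spice jar, mug, mill and jar are within 20 mm of where they stood (y of tin in the frame of caddy above 0.095 m and angle between tin's own z axis and vertical below 0.1 rad and linear speed of tin below 0.02 m/s and height (world z) of tin above -0.005 m and value of joint lid above 1.85 rad and velocity of joint lid below 0.1 rad/s and distance of each of spice_jar, mug, mill, jar from where it was at the start of the episode below 0.02 m); the robot touches nothing.
It fails at once if the tin is lifted off the worktop (15 mm) (height (world z) of tin above 0.015 m).
It fails at once if the tin is tipped (0.35 rad) (angle between tin's own z axis and vertical above 0.35 rad).
It fails at once if the lid is flung (faster than 4 rad/s) (velocity of joint lid above 4 rad/s).
It fails at once if another thing is shifted by more than 20 mm or knocked over (distance of any of spice_jar, mug, mill, jar from where it was at the start of the episode above 0.02 m or angle between any of spice_jar, mug, mill, jar's own z axis and vertical above 0.3 rad).
It also fails if it takes over 58 s, if anything falls off the work surface, if the arm or the gripper's body presses on something with over 40 N, if the wrist force passes 120 N, or if a joint passes its speed limit or range.

## Working session

There is one attempt and no reset: what is moved stays moved. The work goes in short steps, Python scripts to look and compute and a shell command to move; the robot and the scene stay as the last step left them, time stands still between calls to the robot, and variables do not carry over. Pictures are saved under pics/ and viewed, about 8 in all and at most 12, crops included, and the job is handed in when it is done.

```bash
mkdir -p pics; cat > h.py <<'E'
import numpy as np, cv2
from workcell import telemetry, grab_frame, robot
def ray(g,u,v):
    f=g["frame"].shape[0]/2/np.tan(np.radians(g["fovy"])/2)
    T=np.array(g["camera_from_world"]);R=T[:3,:3]
    return -R.T@T[:3,3], R.T@np.array([(u-g["cx"])/f,(v-g["cy"])/f,1])
def plane(g,u,v,z):
    c,d=ray(g,u,v); return c+d*(z-c[2])/d[2]
def proj(g,p):
    f=g["frame"].shape[0]/2/np.tan(np.radians(g["fovy"])/2)
    q=np.array(g["camera_from_world"])@np.r_[p,1]; return f*q[0]/q[2]+g["cx"],f*q[1]/q[2]+g["cy"]
def save(g,n,crop=None,s=1):
    im=g["frame"][:,:,::-1]
    if crop: a,b,c,d=crop; im=im[b:d,a:c]
    cv2.imwrite("pics/"+n,cv2.resize(im,None,fx=s,fy=s,interpolation=cv2.INTER_CUBIC))
E
python3 - <<'E'
from h import *
for n in("side","top"):
    g=grab_frame(n); save(g,n+"0.png",s=1.5); np.save(n+"0.npy",g,allow_pickle=True)
    print(n,g["fovy"],ray(g,256,192))
print(telemetry.read_state())
E
```

```text
side 52.68255158258029 (array([ 0.47547948, -0.81241803,  0.86738734]), array([ 0.07260553,  0.76464126, -0.64069715]))
top 46.05333868073096 (array([0.33532081, 0.09243165, 1.41140974]), array([ 0.16050723,  0.00720901, -0.9871342 ]))
{'clock': 0.1, 'joint_positions': array([-1.26190607e+00,  2.64643155e-01,  1.60524211e+00,  3.47646948e-05,
        1.27371500e+00, -3.68926362e-02]), 'dq': array([-0.00055031, -0.00270606, -0.00181282, -0.00058809, -0.00103397,
        0.00010962]), 'joint_torque': array([ 2.08362885e-04, -5.03618109e+01, -3.58070469e+01,  7.31028663e-02,
        2.33320438e-02, -4.93320192e-05]), 'tcp_pos': array([ 0.22859572, -0.63442207,  0.23753335]), 'tcp_rot': array([-2.56945573e+00,  1.80546472e+00,  2.47908994e-03]), 'wrist_force': array([ 0.3927134 , -0.80481264, -0.63386123]), 'torque': array([-0.03491353,  0.04280001, -0.00221538]), 'opening': 0.08847442847552846}
```

View pics/top0.png

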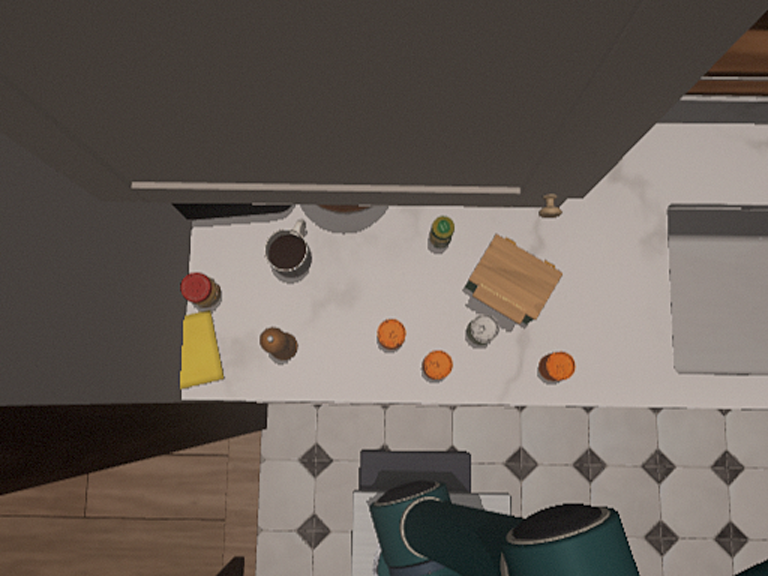

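View pics/side0.png

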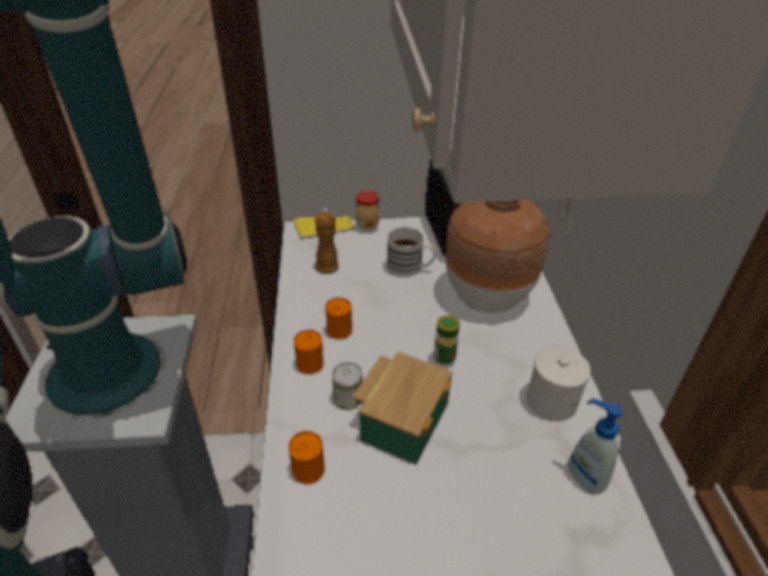

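The top view shows the caddy yawed roughly -30°, with the tin at (482,330) in the 1.5x picture, the spice jar at (442,230), and orange look-alikes at (391,333), (437,365) and (557,366). The overhead cabinet covers the rear of the worktop. Next I measure.

```bash
python3 - <<'E'
from h import *
g=np.load("top0.npy",allow_pickle=True).item(); s=np.load("side0.npy",allow_pickle=True).item()
f=cv2.cvtColor(g["frame"],cv2.COLOR_RGB2HSV)
m=cv2.inRange(f,(8,60,80),(22,190,255)); m[:, :300]=0; m[:,385:]=0; m[:150]=0; m[230:]=0
m=cv2.morphologyEx(m,cv2.MORPH_OPEN,np.ones((3,3)))
c=max(cv2.findContours(m,0,2)[0],key=cv2.contourArea)
print("lid area",cv2.contourArea(c)); 
for p in cv2.approxPolyDP(c,2,True)[:,0]: print(p,plane(g,*p,0.088)[:2].round(4))
r=cv2.minAreaRect(c); print(r,[plane(g,*p,0.088)[:2].round(4).tolist() for p in cv2.boxPoints(r)])
# tin (bright top ellipse) and other things by approximate pixels
for n,(u,v),z in [("tin",(482,329),.072),("spice",(442,227),.106),("or1",(391,333),.072),("or2",(437,365),.072),("or3",(558,366),.072)]:
    print(n,plane(g,u/1.5,v/1.5,z)[:2].round(4))
# cabinet lower front edge height: two views of the front handle knob
def tri(u1,v1,u2,v2):
    a,d=ray(g,u1,v1);b,e=ray(s,u2,v2);t=np.linalg.lstsq(np.c_[d,-e],b-a,rcond=None)[0];return a+d*t[0],b+e*t[1]
print("knob",tri(549/1.5,205/1.5,423/1.5,118/1.5))
save(g,"top0c.png",(240,130,400,270),5)
save(s,"side0c.png",(190,190,330,320),5)
E
```

```text
lid area 2128.5
[330 157] [ 0.6601 -0.1181]
[313 184] [ 0.5771 -0.0669]
[318 190] [ 0.5592 -0.0817]
[315 197] [ 0.5381 -0.0728]
[343 214] [ 0.4887 -0.1549]
[347 214] [ 0.4889 -0.1666]
[350 209] [ 0.5039 -0.1757]
[357 212] [ 0.4953 -0.1961]
[373 181] [ 0.5888 -0.2451]
[365 174] [ 0.6096 -0.2218]
[345 165] [ 0.6362 -0.1627]
[343 161] [ 0.6484 -0.1568]
((341.8235168457031, 186.79412841796875), (52.307064056396484, 45.790122985839844), 30.963754653930664) [[0.5499, -0.0509], [0.6703, -0.1217], [0.5901, -0.2541], [0.4718, -0.1824]]
tin [ 0.4736 -0.0933]
spice [ 0.6714 -0.0108]
or1 [0.4629 0.0869]
or2 [ 0.4011 -0.0045]
or3 [ 0.4029 -0.2421]
knob (array([ 0.58563787, -0.11306588,  0.56014537]), array([ 0.58740632, -0.11311558,  0.56067739]))
```

View pics/top0c.png

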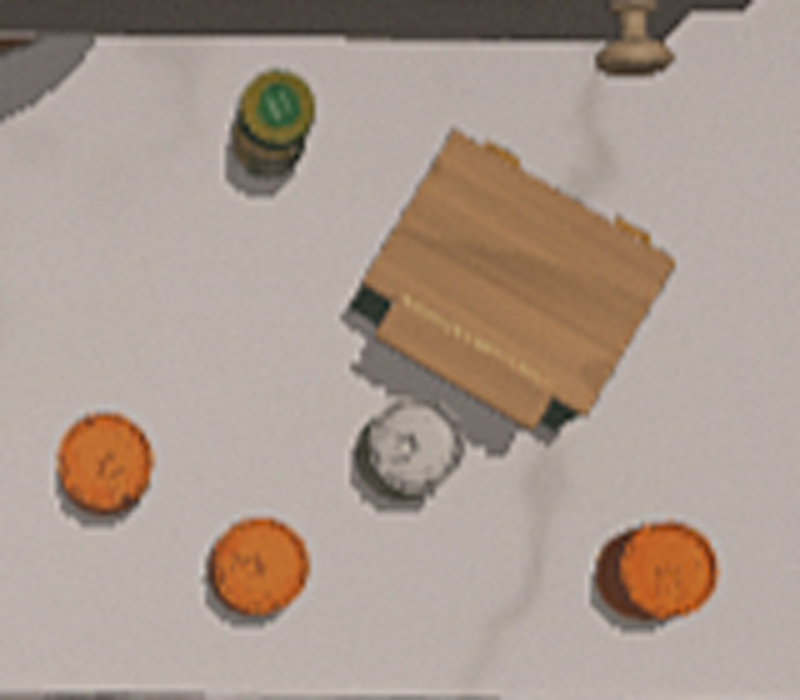

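```bash
cat >> h.py <<'E'
from scipy.spatial.transform import Rotation as Ro
YAW=-0.513; C=np.array([0.579,-0.156,0])
Rc=Ro.from_euler("z",YAW).as_matrix()
def w2c(p): return Rc.T@(np.asarray(p)-C)
def rows(pc,tdeg):
    "tool shift (mm) and turn from now to TCP pc (caddy frame), jaw along caddy +y, tilt t forward"
    s=telemetry.read_state(); R0=Ro.from_rotvec(s["tcp_rot"]).as_matrix(); t=np.radians(tdeg)
    z=Rc@[np.sin(t),0,-np.cos(t)]; x=Rc@[0,1,0]; R=np.c_[x,np.cross(z,x),z]
    p=C+Rc@np.asarray(pc)
    rv=Ro.from_matrix(R0.T@R).as_rotvec()
    print("to",pc,"shift",(R0.T@(p-s["tcp_pos"])*1000).round(1),"turn",rv.round(3),np.degrees(np.linalg.norm(rv)).round(0))
def st():
    s=telemetry.read_state(); R=Ro.from_rotvec(s["tcp_rot"]).as_matrix()
    print("t",s["clock"],"caddy tcp",w2c(s["tcp_pos"]).round(4),"z",(Rc.T@R[:,2]).round(3),"x",(Rc.T@R[:,0]).round(3),"F",(Rc.T@s["wrist_force"]).round(1),"q",s["joint_positions"].round(2),s["opening"])
E
python3 -c "
from h import *
print(robot.grasp_offset, w2c([.4736,-.0933,0])); st(); rows([-.122,-.063,.2],15)"
```

```text
0.0187 [-0.12260523  0.0028994   0.        ]
t 0.1 caddy tcp [-0.0705 -0.5888  0.2375] z [-0.001  0.001 -1.   ] x [ 0.757 -0.653 -0.002] F [ 0.7 -0.5 -0.6] q [-1.26  0.26  1.61  0.    1.27 -0.04] 0.08847442847552846
to [-0.122, -0.063, 0.2] shift [-382.5 -364.4   38.3] turn [-0.139  0.299 -2.267] 131.0
```

```bash
python3 -m handwheel '[[1,[-40,-36,4],[0,0,-0.17]],[1,[-80,-73,8],[0,0,-0.34]],[1,[-120,-109,11],[0,0.02,-0.51]],[1,[-160,-146,15],[-0.01,0.05,-0.68]],[1,[-200,-182,19],[-0.03,0.08,-0.85]],[1,[-240,-218,23],[-0.05,0.1,-1.02]],[1,[-280,-255,27],[-0.07,0.13,-1.2]],[1,[-320,-291,30],[-0.08,0.17,-1.38]],[1,[-360,-328,34],[-0.09,0.2,-1.55]],[1,[-382,-364,38],[-0.1,0.22,-1.72]]]'; python3 -c "
from h import *
st(); rows([-.122,-.063,.2],15); rows([-.122,-.063,.03],15)"
```

```text
clock: 1.35
tcp_pos: [0.4414, -0.1499, 0.2002]
tcp_rot: [2.859, 0.744, 0.16]
wrist_force: [0.7, -0.8, 0.6]
opening: 0.0005
t 1.35 caddy tcp [-0.1228 -0.0622  0.2002] z [ 0.204 -0.057 -0.977] x [0.516 0.855 0.058] F [ 1.  -0.3  0.6] q [-0.31 -0.24  2.2  -0.12  0.99 -0.77] 0.0005243075438003604
to [-0.122, -0.063, 0.2] shift [-0.2  1.1  0.4] turn [-0.04   0.07  -0.541] 31.0
to [-0.122, -0.063, 0.03] shift [-10.1 -33.5 166.6] turn [-0.04   0.07  -0.541] 31.0
```

```bash
python3 -m handwheel '[[1,[0,1,0],[-0.01,0.02,-0.17]],[1,[0,1,0],[-0.02,0.04,-0.34]],[1,[0,1,0],[-0.04,0.07,-0.5]],[1,[-1,-4,30],[-0.04,0.07,-0.541]],[1,[-3,-11,60],[-0.04,0.07,-0.541]],[1,[-5,-18,90],[-0.04,0.07,-0.541]],[1,[-7,-25,125],[-0.04,0.07,-0.541]],[1,[-9,-31,150],[-0.04,0.07,-0.541]],[1,[-10,-33.5,166],[-0.04,0.07,-0.541]],[1,[-10,-33.5,166],[-0.04,0.07,-0.541]]]'; python3 -c "
from h import *
st(); rows([-.122,-.0,.03],15)
g=grab_frame('side'); save(g,'s1.png',(160,150,340,310),4)
g=grab_frame('top'); save(g,'t1.png',(240,130,400,270),4)
a=cv2.imread('pics/s1.png');b=cv2.imread('pics/t1.png');b=cv2.resize(b,(640,560));a=cv2.resize(a,(640,569));cv2.imwrite('pics/st1.png',cv2.resize(np.vstack([a,b]),None,fx=.53,fy=.53))
"
```

```text
clock: 2.6
tcp_pos: [0.4403, -0.1525, 0.0292]
tcp_rot: [2.52, 1.461, 0.188]
wrist_force: [-0.4, -0.7, 0.6]
opening: 0.0005
t 2.6 caddy tcp [-0.1226 -0.065   0.0292] z [ 0.255 -0.002 -0.967] x [ 0.007  1.    -0.001] F [ 0.  -0.8  0.6] q [-0.36 -0.03  2.4  -0.08  0.52 -1.34] 0.0005093828252146006
to [-0.122, -0.0, 0.03] shift [65.   0.3 -0.8] turn [-0.004  0.002 -0.007] 0.0
```

View pics/st1.png

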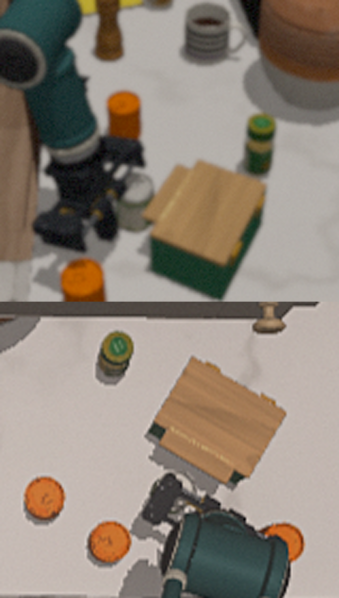

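The fingertips are down on the tin's right side, clear of everything. I start pushing.

```bash
python3 -m handwheel '[[1,[10,0,-1],[0,0,0]],[1,[18,0,-1],[0,0,0]],[1,[25,0,-1],[0,0,0]],[1,[32,0,-1],[0,0,0]],[1,[39,0,-1],[0,0,0]],[1,[46,0,-1],[0,0,0]],[1,[53,0,-1],[0,0,0]],[1,[60,0,-1],[0,0,0]],[1,[67,0,-1],[0,0,0]],[1,[74,0,-1],[0,0,0]]]'; python3 -c "
from h import *
st()
g=grab_frame('side'); save(g,'s2.png',(190,180,330,290),5)
"
```

```text
clock: 3.95
tcp_pos: [0.4788, -0.0884, 0.032]
tcp_rot: [2.516, 1.459, 0.192]
wrist_force: [-1.2, -0.8, 1.3]
opening: 0.0005
t 3.95 caddy tcp [-0.1205  0.0098  0.032 ] z [ 0.259 -0.002 -0.966] x [0.007 1.    0.   ] F [-0.6 -1.3  1.3] q [-0.17  0.01  2.35 -0.17  0.54 -1.09] 0.0005145127161446722
```

View pics/s2.png

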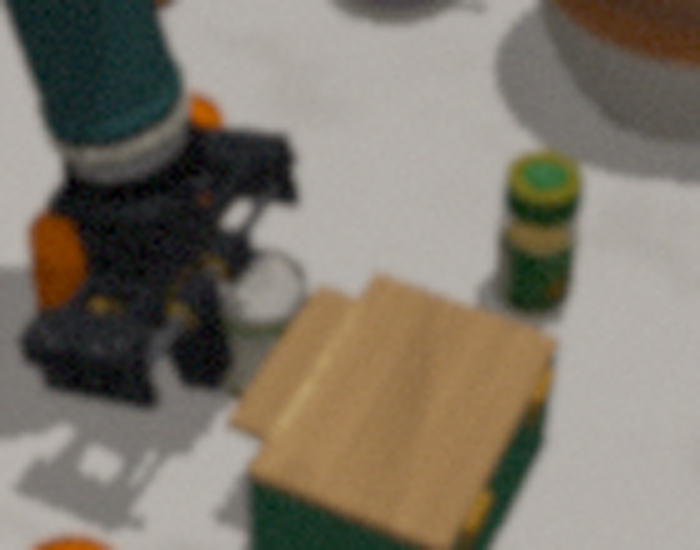

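```bash
python3 -c "
from h import *
g=np.load('side0.npy',allow_pickle=True).item()
for u,v in [(267,290),(304,290),(267,250)]:
  print(w2c(plane(g,190+u/5,180+v/5,.072)).round(4))
# check with start: tin top at (348,374)/1.5
print(w2c(plane(g,348/1.5,374/1.5,.072)).round(4)); rows([-.122,.082,.032],15)"
```

```text
[-0.1032  0.0506  0.072 ]
[-0.0845  0.0596  0.072 ]
[-0.1169  0.0786  0.072 ]
[-0.1126 -0.0006  0.072 ]
to [-0.122, 0.082, 0.032] shift [71.6 -2.2 -0.5] turn [ 0.     0.001 -0.007] 0.0
```

```bash
python3 -m handwheel '[[1,[-4,0,0],[0,0,0]],[1,[-4,9,1],[0,0,0]],[1,[4,9,2],[0,0,0]],[1,[11,9,2],[0,0,0]],[1,[18,9,2],[0,0,0]],[1,[25,9,2],[0,0,0]],[1,[31,9,2],[0,0,0]],[1,[37,9,2],[0,0,0]],[1,[43,9,2],[0,0,0]],[1,[49,9,2],[0,0,0]]]'; python3 -c "
from h import *
st()
g=grab_frame('side'); save(g,'s3.png',(190,180,330,290),5)
"
```

```text
clock: 5.25
tcp_pos: [0.5112, -0.0505, 0.0324]
tcp_rot: [2.516, 1.459, 0.192]
wrist_force: [-1.5, -2.1, 1.6]
opening: 0.0007
t 5.25 caddy tcp [-0.1109  0.0586  0.0324] z [ 0.259 -0.002 -0.966] x [0.007 1.    0.   ] F [-0.3 -2.5  1.6] q [-0.07  0.07  2.29 -0.21  0.56 -0.96] 0.0007335910945734083
```

View pics/s3.png

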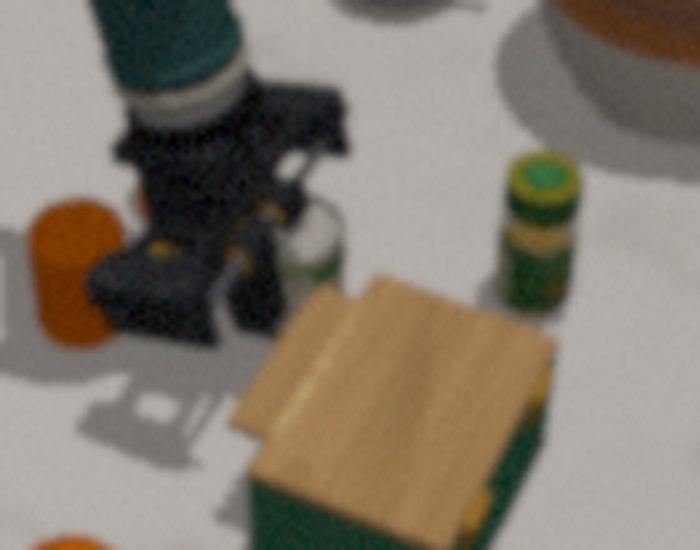

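```bash
python3 -c "
from h import *
g=np.load('side0.npy',allow_pickle=True).item()
for u,v in [(342,240),(316,197)]: print(w2c(plane(g,190+u/5,180+v/5,.072)).round(4))"
python3 -m handwheel '[[1,[7,0,0],[0,0,0]],[1,[13,0,0],[0,0,0]],[1,[18,0,0],[0,0,0]],[1,[22,0,0],[0,0,0]],[1,[24,0,0],[0,0,0]],[1,[24,0,0],[0,0,0]],[1,[19,0,0],[0,0,0]],[1,[10,0,0],[0,0,0]],[1,[0,0,0],[0,0,0]],[1,[-20,0,0],[0,0,0]]]'; python3 -c "
from h import *
st()
g=grab_frame('side'); save(g,'s4.png',(190,180,330,290),5)
rows([-.150,.0,.2],15);rows([-.150,.0,.2],55)
"
```

```text
[-0.0816  0.1046  0.072 ]
[-0.1101  0.1304  0.072 ]
clock: 6.55
tcp_pos: [0.501, -0.0688, 0.0327]
tcp_rot: [2.516, 1.459, 0.193]
wrist_force: [0.5, 0.3, -0.4]
opening: -0.0
t 6.55 caddy tcp [-0.1107  0.0377  0.0327] z [ 0.26  -0.001 -0.966] x [0.006 1.    0.   ] F [ 0.4  0.5 -0.4] q [-0.12  0.05  2.31 -0.19  0.55 -1.01] -3.4326608144399364e-05
to [-0.15, 0.0, 0.2] shift [ -36.2    6.6 -172. ] turn [-0.001  0.003 -0.007] 0.0
to [-0.15, 0.0, 0.2] shift [ -36.2    6.6 -172. ] turn [-0.699  0.005 -0.005] 40.0
```

View pics/s4.png

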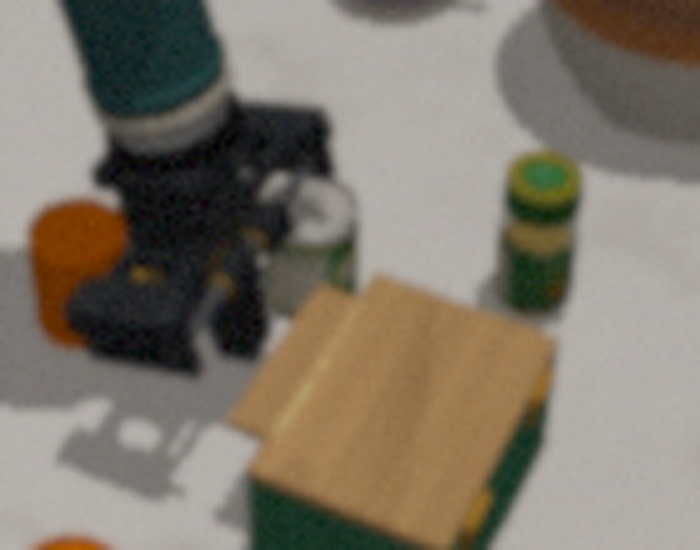

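The tin stands upright and free of the fingers. I retreat upwards and pitch the tool forward, then measure the tin from the top.

```bash
python3 -m handwheel '[[1,[-10,0,-25],[0,0,0]],[1,[-15,0,-60],[0,0,0]],[1,[-22,3,-100],[0,0,0]],[1,[-30,5,-140],[-0.1,0,0]],[1,[-36,6,-172],[-0.25,0,0]],[1,[-36,6,-172],[-0.4,0,0]],[1,[-36,6,-172],[-0.55,0,0]],[1,[-36,6,-172],[-0.7,0,0]],[1,[-36,6,-172],[-0.7,0,0]]]'; python3 -c "
from h import *
st()
g=grab_frame('top'); save(g,'t5.png',(240,130,400,270),5)
g=grab_frame('side'); save(g,'s5.png',(190,150,330,290),4)
rows([-.150,.0,.15],55);rows([-.130,.0,.05],55)
"
```

```text
clock: 7.72
tcp_pos: [0.4802, -0.0711, 0.2218]
tcp_rot: [1.963, 1.124, 0.556]
wrist_force: [-0.6, -0.2, -0.6]
opening: 0.0003
t 7.725 caddy tcp [-0.1277  0.0255  0.2218] z [ 0.806 -0.025 -0.592] x [ 0.023  1.    -0.011] F [-0.4 -0.4 -0.6] q [ 0.18 -0.48  2.57 -1.19  0.62  0.02] 0.0003107837192829654
to [-0.15, 0.0, 0.15] shift [-25.5 -70.3  25.2] turn [-0.025  0.024 -0.002] 2.0
to [-0.13, 0.0, 0.05] shift [ -23.9 -138.9  100.7] turn [-0.025  0.024 -0.002] 2.0
```

View pics/t5.png

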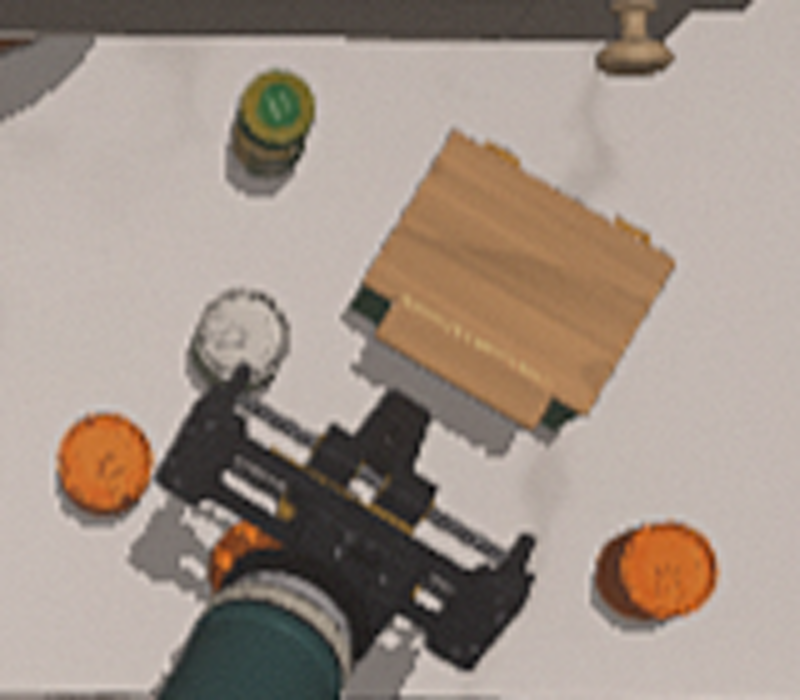

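```bash
python3 -c "
from h import *
g=np.load('top0.npy',allow_pickle=True).item()
print('tin',w2c(plane(g,288.4,197.6,.072)))
rows([-.115,-.015,.2],40);rows([-.115,-.015,.12],40);rows([-.110,-.015,.07],40)"
```

```text
tin [-0.11507271  0.11981716  0.072     ]
to [-0.115, -0.015, 0.2] shift [-40.4  -9.2  24. ] turn [ 0.237  0.024 -0.006] 14.0
to [-0.115, -0.015, 0.12] shift [-39.4 -73.6  71.5] turn [ 0.237  0.024 -0.006] 14.0
to [-0.11, -0.015, 0.07] shift [ -38.7 -110.9  105.3] turn [ 0.237  0.024 -0.006] 14.0
```

```bash
python3 -m handwheel '[[1,[-20,-5,12],[0.12,0.01,0]],[1,[-40,-9,24],[0.237,0.024,-0.006]],[1,[-40,-30,40],[0.237,0.024,-0.006]],[1,[-39,-52,56],[0.237,0.024,-0.006]],[1,[-39,-73,71],[0.237,0.024,-0.006]],[1,[-39,-73,71],[0.237,0.024,-0.006]]]'; python3 -c "
from h import *
st();rows([-.110,-.015,.05],40);rows([-.110,-.015,.05],50)"
```

```text
clock: 8.57
tcp_pos: [0.4694, -0.1138, 0.1186]
tcp_rot: [2.164, 1.261, 0.453]
wrist_force: [0.0, 0.4, -0.3]
opening: 0.0007
t 8.575 caddy tcp [-0.1162 -0.017   0.1186] z [ 0.639 -0.004 -0.769] x [ 0.003  1.    -0.002] F [-0.2  0.4 -0.3] q [-0.11 -0.32  2.57 -0.84  0.35 -0.44] 0.0007103616935157548
to [-0.11, -0.015, 0.05] shift [  2.2 -39.1  56.7] turn [-0.005  0.004 -0.001] 0.0
to [-0.11, -0.015, 0.05] shift [  2.2 -39.1  56.7] turn [-0.18   0.004 -0.001] 10.0
```

```bash
python3 -m handwheel '[[1,[1,-10,15],[0,0,0]],[1,[2,-20,30],[0,0,0]],[1,[2,-30,44],[0,0,0]],[1,[2,-39,57],[0,0,0]],[1,[2,-39,57],[0,0,0]]]'; python3 -c "
from h import *
st();rows([-.072,-.015,.05],40);rows([-.072,-.015,.075],40)"
```

```text
clock: 9.2
tcp_pos: [0.4841, -0.1148, 0.0634]
tcp_rot: [2.175, 1.266, 0.444]
wrist_force: [0.7, -0.3, 0.5]
opening: 0.0005
t 9.2 caddy tcp [-0.1029 -0.0107  0.0634] z [ 0.628 -0.005 -0.778] x [ 0.005  1.    -0.003] F [0.7 0.1 0.5] q [-0.11 -0.14  2.57 -1.31  0.26  0.05] 0.00047571545236094366
to [-0.072, -0.015, 0.05] shift [-4.2 15.6 29.9] turn [-0.019  0.005 -0.002] 1.0
to [-0.072, -0.015, 0.075] shift [-4.2 31.3 10.4] turn [-0.019  0.005 -0.002] 1.0
```

```bash
cat >> h.py <<'E'
def rows(pc,tdeg,dev=0.0,flip=False):
    s=telemetry.read_state(); R0=Ro.from_rotvec(s["tcp_rot"]).as_matrix(); t=np.radians(tdeg)
    Rd=Rc@Ro.from_euler("z",dev,degrees=True).as_matrix()
    z=Rd@[np.sin(t),0,-np.cos(t)]; x=Rd@[0,-1 if flip else 1,0]; R=np.c_[x,np.cross(z,x),z]
    rv=Ro.from_matrix(R0.T@R).as_rotvec()
    print("to",pc,tdeg,"shift",(R0.T@(C+Rc@np.asarray(pc)-s["tcp_pos"])*1000).round(1),"turn",rv.round(3),np.degrees(np.linalg.norm(rv)).round(0))
E
python3 -c "
from h import *
rows([-.11,-.015,.10],28,14.7)"
```

```text
to [-0.11, -0.015, 0.1] 28 shift [ -4.5  17.5 -32.9] turn [ 0.189  0.147 -0.217] 19.0
```

```bash
python3 -m handwheel '[[1,[-2,9,-16],[0.06,0.02,-0.02]],[1,[-4,17,-33],[0.19,0.05,-0.07]],[1,[-4.5,17.5,-33],[0.19,0.1,-0.15]],[1,[-4.5,17.5,-33],[0.19,0.147,-0.217]],[1,[-4.5,17.5,-33],[0.19,0.147,-0.217]],[1,[-4.5,17.5,-33],[0.19,0.147,-0.217]]]'; python3 -c "
from h import *
st();rows([-.1,-.015,.05],36,14.7);rows([-.072,-.015,.048],36,14.7)"
```

```text
clock: 9.95
tcp_pos: [0.4746, -0.1159, 0.099]
tcp_rot: [2.165, 1.647, 0.406]
wrist_force: [0.6, 1.5, -0.6]
opening: 0.0004
t 9.95 caddy tcp [-0.1107 -0.0163  0.099 ] z [ 0.457  0.108 -0.883] x [-0.239  0.971 -0.005] F [-0.2  1.7 -0.6] q [-0.3  -0.23  2.47  0.02  0.42 -1.61] 0.0004259417189185356
to [-0.1, -0.015, 0.05] 36 shift [ -1.  -13.6  48.3] turn [-0.139  0.012 -0.01 ] 8.0
to [-0.072, -0.015, 0.048] 36 shift [-7.7  9.4 62.8] turn [-0.139  0.012 -0.01 ] 8.0
```

```bash
python3 -m handwheel '[[1,[-1,-7,24],[-0.07,0.01,0]],[1,[-1,-13.6,48],[-0.139,0.012,-0.01]],[1,[-1,-13.6,48],[-0.139,0.012,-0.01]],[1,[-4,-2,55],[-0.139,0.012,-0.01]],[1,[-7.7,9.4,62.8],[-0.139,0.012,-0.01]],[1,[-7.7,9.4,62.8],[-0.139,0.012,-0.01]]]'; python3 -c "
from h import *
st()
g=grab_frame('side'); save(g,'s6.png',(190,150,330,290),4)
for p in ([-.070,-.015,.065],[-.066,-.015,.08],[-.06,-.015,.1]): rows(p,36,14.7)"
```

```text
clock: 10.7
tcp_pos: [0.509, -0.1348, 0.0474]
tcp_rot: [2.059, 1.581, 0.512]
wrist_force: [-0.1, 0.4, -0.2]
opening: 0.0001
t 10.7 caddy tcp [-0.0714 -0.0159  0.0474] z [ 0.569  0.146 -0.809] x [-0.249  0.968 -0.001] F [-0.3  0.3 -0.2] q [-0.33 -0.06  2.52  0.64  0.07 -2.27] 9.689366039878142e-05
to [-0.07, -0.015, 0.065] 36 shift [  0.5  12.2 -13.2] turn [-0.001  0.004 -0.003] 0.0
to [-0.066, -0.015, 0.08] 36 shift [ -0.5  24.2 -23. ] turn [-0.001  0.004 -0.003] 0.0
to [-0.06, -0.015, 0.1] 36 shift [ -2.1  40.6 -35.8] turn [-0.001  0.004 -0.003] 0.0
```

View pics/s6.png

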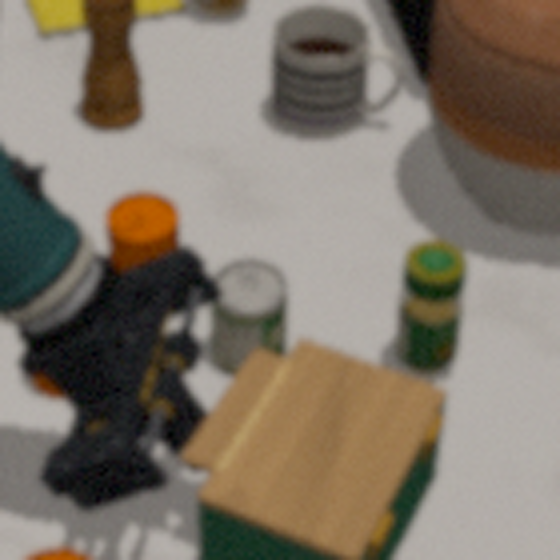

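The fingertips sit under the lip, and the tin is standing clear to the left. I work out the arc for the lift.

```bash
python3 -c "
from h import *
rows([-.0715,-.015,.065],36,14.7);rows([-.0725,-.015,.078],36,14.7)
for th in range(6,43,6):
  a=np.radians(th);print(th);rows([.0477-.12*np.cos(a),-.015,.0747+.12*np.sin(a)],36,14.7)"
```

```text
to [-0.0715, -0.015, 0.065] 36 shift [  0.9  11.  -14. ] turn [-0.001  0.004 -0.003] 0.0
to [-0.0725, -0.015, 0.078] 36 shift [  1.1  17.9 -25.1] turn [-0.001  0.004 -0.003] 0.0
6
to [np.float64(-0.07164262744419278), -0.015, np.float64(0.08724341559211841)] 36 shift [  0.9  24.  -32.1] turn [-0.001  0.004 -0.003] 0.0
12
to [np.float64(-0.06967771208805668), -0.015, np.float64(0.09964940289813112)] 36 shift [  0.4  32.8 -41. ] turn [-0.001  0.004 -0.003] 0.0
18
to [np.float64(-0.06642678195541843), -0.015, np.float64(0.1117820393249937)] 36 shift [ -0.5  42.5 -49. ] turn [-0.001  0.004 -0.003] 0.0
24
to [np.float64(-0.061925454917112106), -0.015, np.float64(0.12350839716909603)] 36 shift [ -1.6  52.9 -55.9] turn [-0.001  0.004 -0.003] 0.0
30
to [np.float64(-0.05622304845413264), -0.015, np.float64(0.1347)] 36 shift [ -3.   63.9 -61.7] turn [-0.001  0.004 -0.003] 0.0
36
to [np.float64(-0.049382039324993694), -0.015, np.float64(0.14523423027509677)] 36 shift [ -4.8  75.5 -66.4] turn [-0.001  0.004 -0.003] 0.0
42
to [np.float64(-0.0414773790572873), -0.015, np.float64(0.15499567276306297)] 36 shift [ -6.8  87.4 -69.8] turn [-0.001  0.004 -0.003] 0.0
```

```bash
python3 -m handwheel '[[1,[1,11,-14],[0,0,0]],[1,[1,18,-25],[0,0,0]],[1,[1,24,-32],[0,0,0]],[1,[0,33,-41],[0,0,0]],[1,[0,42.5,-49],[0,0,0]],[1,[-1.5,53,-56],[0,0,0]],[1,[-3,64,-62],[0,0,0]],[1,[-3,64,-62],[0,0,0]]]'; python3 -c "
from h import *
st()
g=grab_frame('side'); save(g,'s7.png',(190,150,330,290),4)
for th in range(37,108,7):
  a=np.radians(th);print(th);rows([.0477-.117*np.cos(a),-.015,.0747+.117*np.sin(a)],36,14.7)"
```

```text
clock: 11.75
tcp_pos: [0.5238, -0.1419, 0.1361]
tcp_rot: [2.057, 1.581, 0.512]
wrist_force: [-0.2, 0.4, 0.1]
opening: 0.0006
t 11.75 caddy tcp [-0.055  -0.0149  0.1361] z [ 0.57   0.145 -0.808] x [-0.25   0.968 -0.002] F [-0.4  0.3  0.1] q [-0.34 -0.22  2.43  0.15  0.3  -1.78] 0.000568642618800129
37
to [np.float64(-0.04574035467553327), -0.015, np.float64(0.14511235770878966)] 36 shift [-2.6 14.1 -2.5] turn [-0.001  0.004 -0.002] 0.0
44
to [np.float64(-0.036462756639622194), -0.015, np.float64(0.1559750293437027)] 36 shift [-5.  27.7 -6. ] turn [-0.001  0.004 -0.002] 0.0
51
to [np.float64(-0.025930485752830988), -0.015, np.float64(0.1656260774904656)] 36 shift [-7.6 41.6 -7.8] turn [-0.001  0.004 -0.002] 0.0
58
to [np.float64(-0.01430055391528498), -0.015, np.float64(0.17392162725030186)] 36 shift [-10.5  55.6  -7.9] turn [-0.001  0.004 -0.002] 0.0
65
to [np.float64(-0.0017463366236618386), -0.015, np.float64(0.18073801108328805)] 36 shift [-13.7  69.4  -6.3] turn [-0.001  0.004 -0.002] 0.0
72
to [np.float64(0.011545011658131148), -0.015, np.float64(0.18597361240653298)] 36 shift [-17.   82.9  -3. ] turn [-0.001  0.004 -0.002] 0.0
79
to [np.float64(0.025375347540944244), -0.015, np.float64(0.1895503804633767)] 36 shift [-20.5  95.9   2. ] turn [-0.001  0.004 -0.002] 0.0
86
to [np.float64(0.039538492571937346), -0.015, np.float64(0.19141499388039945)] 36 shift [-24.  108.1   8.5] turn [-0.001  0.004 -0.002] 0.0
93
to [np.float64(0.05382330688042443), -0.015, np.float64(0.19153965556628516)] 36 shift [-27.6 119.3  16.5] turn [-0.001  0.004 -0.002] 0.0
100
to [np.float64(0.06801683678703085), -0.015, np.float64(0.18992250710242836)] 36 shift [-31.1 129.5  25.9] turn [-0.001  0.004 -0.002] 0.0
107
to [np.float64(0.08190748945256018), -0.015, np.float64(0.18658765644767517)] 36 shift [-34.6 138.4  36.5] turn [-0.001  0.004 -0.002] 0.0
```

View pics/s7.png

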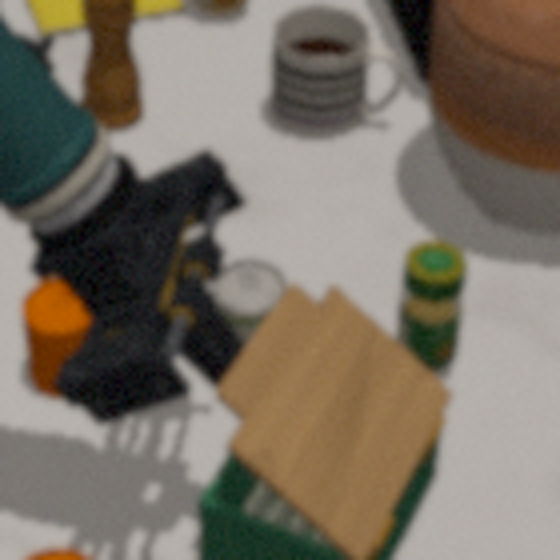

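The lid is riding on the fingertips at about 30-35°. I continue along the arc past upright.

```bash
python3 -m handwheel '[[1,[-2.6,14,-2.5],[0,0,0]],[1,[-5,28,-6],[0,0,0]],[1,[-7.6,41.6,-8],[0,0,0]],[1,[-10.5,55.6,-8],[0,0,0]],[1,[-13.7,69.4,-6],[0,0,0]],[1,[-17,83,-3],[0,0,0]],[1,[-20.5,96,2],[0,0,0]],[1,[-24,108,8.5],[0,0,0]],[1,[-27.6,119,16.5],[0,0,0]],[1,[-31,129.5,26],[0,0,0]]]'; python3 -c "
from h import *
st()
g=grab_frame('side'); save(g,'s8.png',(190,150,330,290),4)
rows([-.12,-.015,.25],36,14.7); rows([.082,-.015,.187],36,14.7)"
```

```text
clock: 13.05
tcp_pos: [0.6313, -0.2026, 0.1888]
tcp_rot: [2.059, 1.583, 0.511]
wrist_force: [-0.4, -0.3, -0.5]
opening: 0.0007
t 13.05 caddy tcp [ 0.0684 -0.0149  0.1888] z [ 0.568  0.145 -0.81 ] x [-0.25   0.968 -0.002] F [-0.2 -0.4 -0.5] q [-0.38 -0.03  2.16  0.18  0.4  -1.84] 0.0006972422312483057
to [-0.12, -0.015, 0.25] 36 shift [  47.2 -113.  -157.3] turn [-0.001  0.004 -0.002] 0.0
to [0.082, -0.015, 0.187] 36 shift [-3.1  8.3  8.6] turn [-0.001  0.004 -0.002] 0.0
```

View pics/s8.png

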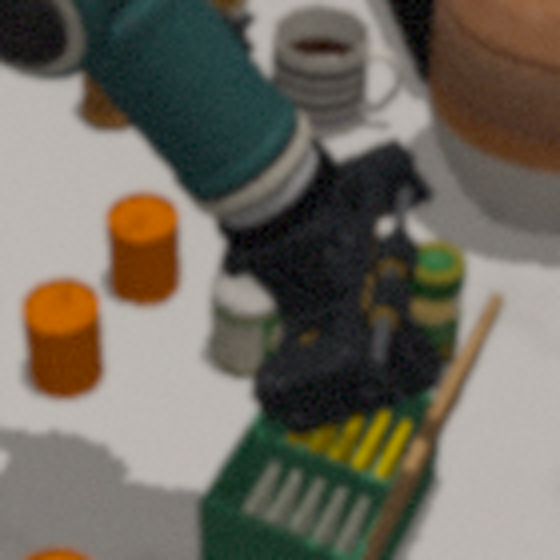

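The lid leans past upright. I retreat back and up and let it fall on its stop.

```bash
python3 -m handwheel '[[1,[2,-5,-10],[0,0,0]],[1,[8,-15,-35],[0,0,0]],[1,[16,-30,-65],[0,0,0]],[1,[25,-46,-105],[0,0,0]],[1,[25,-46,-105],[0,0,0]],[1,[25,-46,-105],[0,0,0]],[1,[25,-46,-105],[0,0,0]],[1,[25,-46,-105],[0,0,0]],[1,[25,-46,-105],[0,0,0]],[1,[25,-46,-105],[0,0,0]]]'; python3 -m handwheel '[[1,[0,0,0],[0,0,0]],[1,[0,0,0],[0,0,0]],[1,[0,0,0],[0,0,0]],[1,[0,0,0],[0,0,0]],[1,[0,0,0],[0,0,0]],[1,[0,0,0],[0,0,0]],[1,[0,0,0],[0,0,0]],[1,[0,0,0],[0,0,0]]]'; python3 -c "
from h import *
st()
g=grab_frame('side'); save(g,'s9.png',(190,130,330,290),3.5)
# lid tip predicted at theta
for th in (1.57,1.75,1.95):
  for y in (.055,-.055): print(th,y,[ ((a-o)*3.5).round(0) for a,o in zip(proj(g,C+Rc@[.055-.134*np.cos(th),y,.08+.134*np.sin(th)]),(190,130))])
"
```

```text
clock: 14.35
tcp_pos: [0.5414, -0.1525, 0.2465]
tcp_rot: [2.06, 1.583, 0.51]
wrist_force: [-0.4, -0.1, -0.1]
opening: 0.0006
clock: 15.35
tcp_pos: [0.5414, -0.1524, 0.247]
tcp_rot: [2.059, 1.583, 0.511]
wrist_force: [-0.2, 0.3, -0.2]
opening: 0.0006
t 15.35 caddy tcp [-0.0346 -0.0153  0.247 ] z [ 0.568  0.145 -0.81 ] x [-0.25   0.968 -0.002] F [-0.3  0.1 -0.2] q [-0.35 -0.32  2.28  0.1   0.56 -1.72] 0.0005554491355235583
1.57 0.055 [np.float64(392.0), np.float64(305.0)]
1.57 -0.055 [np.float64(335.0), np.float64(412.0)]
1.75 0.055 [np.float64(425.0), np.float64(317.0)]
1.75 -0.055 [np.float64(370.0), np.float64(426.0)]
1.95 0.055 [np.float64(459.0), np.float64(336.0)]
1.95 -0.055 [np.float64(407.0), np.float64(447.0)]
```

View pics/s9.png

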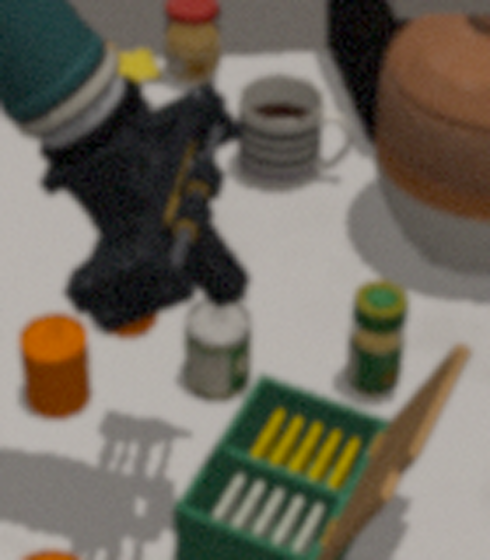

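The lid's lip corner is at about (465,350), close to the (459,336) predicted for 1.95 rad and far from (425,317) for 1.75. The tin and spice jar are standing. I check that nothing is still moving, then hand in.

```bash
python3 -m handwheel '[[1,[0,0,0],[0,0,0]],[1,[0,0,0],[0,0,0]],[1,[0,0,0],[0,0,0]],[1,[0,0,0],[0,0,0]],[1,[0,0,0],[0,0,0]],[1,[0,0,0],[0,0,0]],[1,[0,0,0],[0,0,0]],[1,[0,0,0],[0,0,0]]]' >/dev/null; python3 -c "
from h import *
g=grab_frame('side'); save(g,'s10.png',(190,130,330,290),3.5)
d=cv2.absdiff(cv2.imread('pics/s9.png'),cv2.imread('pics/s10.png')); print('diff max/mean',d.max(),d.mean(),(d.max(2)>60).sum())
s0=np.load('side0.npy',allow_pickle=True).item()['frame']
for n,(a,b,c,e) in dict(spice=(288,208,308,240),mug=(256,150,292,182),mill=(208,138,226,182),jar=(235,125,256,155)).items():
  print(n,cv2.absdiff(s0[b:e,a:c],g['frame'][b:e,a:c]).mean().round(1))
robot.close_job()"
```

```text
diff max/mean 31 1.9813532555879494 0
spice 6.1
mug 7.6
mill 49.2
jar 6.3
the job is handed in; nothing more can be done
```

The job is handed in. I pushed the green tin left past the caddy, then swung the lid up past upright with the closed fingertips under its lip. It fell back onto its stop and stayed open. No verdict is reported, so these are my own last checks:

- **Tin:** standing, with its centre about 120 mm left of the caddy's centre line, measured from the top camera after the push. Later side pictures show it still upright.
- **Lid:** resting at about 1.95 rad. Its corner in the picture is about 15 pixels (in the enlarged crop) from the position predicted for 1.95 rad, and clearly not at 1.75. Two pictures a second apart showed no motion.
- **Other things:** spice jar, mug and red-capped jar look unchanged against the first picture. The comparison failed for the pepper mill (difference 49 against 6–8). The arm probably hid the mill in that last picture, so I could not confirm it. It stood in its place in earlier pictures and the arm never worked near it.
- **Robot:** the wrist force was near zero after the fingers withdrew. The clock read about 16 s of the 58 s allowed.

One thing went off plan: my first approach to the lip ran into joint limits. I went in at a smaller slope (36°), with the tool turned about 15° from square to the caddy.

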